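# Hold the glass-guard foot against the sprung fence for screwing

## Task

Slide the blue metal foot of the glass guard over the counter, without lifting it, up to the steel fence with the green band, so that its upright flange lies flat on the fence strip and is centred on the band. Press it there with a steady ten newtons or so, which pushes the sprung strip back about 8 mm and never down to its stops, and finish while still holding it pressed, so that a colleague can drive the screws. Leave everything else on the counter where it is.

Things in the scene. Friction and masses are not known exactly. Their poses are not given: they have to be found in the camera images.
- foot: Foot of a glass guard, 0.3 to 0.5 kg, loose; sliding friction 1 to 5 N. Sizes in mm. Blue base plate 90 (x) x 110 (y) x 8 thick; origin: centre of its underside, z up. At its +x edge an upright blue flange 110 wide, 6 thick, 62 high, outer face at x = +45: this goes against the fence. Low gussets at y = +-46. At the start +x points roughly away from the robot.
- post_top (a point): Centre of the top of the foot's dark square post: 30 x 30 mm, from the base plate up to 85 mm above the counter, centred at x = -10, y = 0 mm of the foot, axes as the foot. Can be pinched from above across y, or pushed on its -x face.
- fixture: Steel fence fixed to the counter. Sizes in mm. A sprung strip 240 long (y), 8 thick, from 4 to 55 above the counter, faces its -x side, towards the robot. Origin: on the counter below the middle of the resting strip's front face; +x into the fence (the way to press), z up. Behind it a fixed wall, front at x = 38, 58 high. Foot centred and just touching: foot origin at x = -45, y = 0.
- band (a point): Middle of the green band, on top of the fence's fixed wall (x = 44, y = 0, z = 58 mm of the fence). The band, also painted on the strip, is 110 mm long in y, as wide as the foot.
- strip (a joint): How far the strip is pushed back along the fence's +x, in m: 0 at rest, hard stops at 0.020. Plain spring without preload, 1200 N per m: 0.0083 means 10 N. The strip cannot turn.
- screwdriver: The colleague's screwdriver lying on the counter right of the work; leave alone. Sizes in mm; origin at the centre of its underside (on the lower side of the tool).
- screw_tub: Open yellow tub of screws, 70 x 100 x 35 high; leave alone. Sizes in mm; origin at the centre of its underside.
- water: Water bottle with blue label and cap, 64 diameter, 200 high; leave alone. Sizes in mm; origin at the centre of its underside.
- eggs: Cardboard carton of ten white eggs, 110 x 250 x 72 high; leave alone. Sizes in mm; origin at the centre of its underside.
- sponge: Yellow cleaning sponge, 70 x 100 x 30 high; leave alone. Sizes in mm; origin at the centre of its underside.
Mind the look-alikes: they are no part of the job. Several things look just like the foot: the one meant starts farthest to the robot's left.

How it is judged:
By the outcome, as a careful person would: the job done as asked, in the order asked, and still so for the second after the job is handed in, while the arm keeps its last pose, push and grip.
It also fails if it takes over 48 s, if anything falls off the work surface, if the arm or the gripper's body presses on something with over 40 N, if the wrist force passes 120 N, or if a joint passes its speed limit or range.

## Robot

A 7-joint arm with a two-finger parallel gripper is mounted at the origin on the work surface. World frame = base frame: x ahead of the robot, y to its left, z up, the work surface at z = 0. Lengths are in m, angles in rad, forces in N, time in s.
With the tool pointing down it reaches from about 0.425 to 0.925 m from the base axis. Payload 6.8 kg.
Tool frame: the origin (TCP) lies at the very end of the fingers, on their centre line; the grasp point (between the pads) lies bot.grip_depth behind it (bot.grip_depth is the distance from the TCP to the grasp point, in m); z points along the fingers, y is the line along which they close (so a half turn about z gives the same grasp; the last joint's range is limited). The gripper opens to 85 mm and grips with 20 to 120 N. Pads are 22 mm wide; open, the fingers measure 114 mm over their backs; the gripper's body (76 mm by 85 mm) begins 54 mm behind the grasp point. The pads swing forward as they close: fully open they stand 13 mm farther back than shut.
Start: joints at [1.144, 0.477, 0.022, 1.555, -0.011, 1.109, -0.083], TCP at [0.212, -0.641, 0.231] pointing down, gripper open.
Joint ranges: [-2.96, 2.96], [-0.34, 2.1], [-1.41, 1.46], [0.24, 2.44], [-1.37, 4.51], [0.17, 1.92], [-2.96, 2.96]. Speed limits (rad/s): [2.39, 2.39, 3.14, 3.14, 3.14, 3.14, 3.14].

## Interface

Orientations are given as a unit quaternion [w, x, y, z].
In Python, from station import bot gives the robot as it stands.
- The arm moves only by the tool send_rows, never from a script. Its arguments are lists of equal length, an entry for each row: "slide": the shift along the tool's x, y, z in mm, a list of three; "roll": the turn about the tool's z in degrees; "claw": the opening, from 0 (shut) to 1 (fully open). A call has exactly 8 rows; each row is the pose to reach, as a shift and turn from the pose commanded when the call began, along the tool's axes at that moment; what a row does not reach only later rows make up. A row lasts 1/12 s, in which the tool goes at most 41.7 mm and 7.16 degrees, less where a joint would pass 70% of its speed; a pose out of reach is approached as far as the arm can. A call with a gripper value outside its range is refused whole. The fingers move at their own pace and stop on an object; "force" is the grip in N (left out, the last holds). Time passes only in rows, so rows that repeat a pose let the fingers close, or fill a call up. It gives the time, the measured TCP pose, the force, the opening and the grip force at its end, in the units of the state.
- bot.get_obs(): the state, without advancing time (a new reading comes with each control period).
- bot.read_camera(name): name is "scene" or "side" or "wrist"; returns the picture (420x560x3 uint8, red, green, blue); there is no depth.
- bot.camera_model(name): a dict with "camera_matrix" (3x3 intrinsics, pixels), "camera_from_world" (4x4, takes a point from world to camera coordinates). Camera axes: x right, y down, z forward; pixel columns grow to the right and rows downward; lengths in m; the calibration is good to about 2 mm. A picture is of the moment at which its call begins: read the wrist's pose just before it. camera_model takes no time and is no camera call; for the wrist camera it gives the pose at the moment of the call.
- bot.hand_in(): hands the job in; it is judged then, once.
The state is a dict: "t": time; "q": joint angles; "joint_vel": joint speeds; "joint_torque": joint torques, N m; "eef_pos": TCP position; "tool_rot": TCP orientation; "contact_force": force on the tool from outside, world axes, zero at the start; "torque": the same for the moment, N m; "gripper_width": opening from 0.0 (shut) to 1.0 (fully open); "grasp_force": force on a finger pad.
Only numpy, scipy, OpenCV 4.12 (cv2) and the standard library are available. Lean on these libraries where they do the work, as an engineer would, in place of code of your own. Each camera call takes 0.05 s, during which the arm holds its last target. There are 200 camera calls.

## Working session

There is one attempt and no reset: what is moved stays moved. The work goes in short steps, Python scripts to look and compute and a tool call to move; the robot and the scene stay as the last step left them, time stands still between calls to the robot, and variables do not carry over. Pictures are saved under pics/ and viewed, at most 10 in all, crops included, and the job is handed in when it is done.

Besides the shell and the picture viewer there is one more tool, called after "Emit:" as name([rows], argument=value, ...), one row to a line, values as JSON. send_rows: Moves the arm, as the interface text tells. Its arguments: {"type":"object","properties":{"slide":{"type":"array","items":{"type":"array","items":{"type":"number"}}},"roll":{"type":"array","items":{"type":"number"}},"claw":{"type":"array","items":{"type":"number"}},"force":{"type":"number"}},"required":["slide","roll","claw"]}

```bash
mkdir -p pics; python3 - <<'E'
from station import bot
import cv2
o=bot.get_obs(); print(o, bot.grip_depth)
for n in("scene","side"):
    cv2.imwrite(f"pics/{n}0.png",bot.read_camera(n)[:,:,::-1]); print(n,bot.camera_model(n))
E
```

```text
{'t': 0.0, 'q': array([ 1.14387509,  0.47780211,  0.02234189,  1.55645702, -0.01149051,
        1.10926604, -0.0831051 ]), 'joint_vel': array([-0.00044184, -0.00023373, -0.00255108,  0.00177788,  0.00117134,
       -0.00078352, -0.00064562]), 'joint_torque': array([ 1.45333115e-04, -5.96466243e+01,  1.60795636e+00, -2.81203330e+01,
        1.25000841e-02,  9.16193094e-03, -9.32636027e-06]), 'eef_pos': array([ 0.21137617, -0.64043434,  0.23032205]), 'tool_rot': array([-8.76464797e-04,  9.87319120e-01,  1.58745523e-01, -2.13626809e-04]), 'contact_force': array([-0.01723426,  0.81792585,  0.26058171]), 'torque': array([ 0.00161484, -0.029317  ,  0.02845463]), 'grasp_force': 0.0, 'gripper_width': 1.0014258907110178} 0.0187
scene {'camera_matrix': array([[519.26839853,   0.        , 281.78595841],
       [  0.        , 519.26839853, 206.95867444],
       [  0.        ,   0.        ,   1.        ]]), 'camera_from_world': array([[ 0.68870704,  0.72503743,  0.00182432, -0.40363985],
       [ 0.62455208, -0.59197507, -0.50941163, -0.26778328],
       [-0.36826255,  0.35197476, -0.86052104,  1.59748065],
       [ 0.        ,  0.        ,  0.        ,  1.        ]])}
side {'camera_matrix': array([[415.33296428,   0.        , 285.47503887],
       [  0.        , 415.33296428, 209.5859799 ],
       [  0.        ,   0.        ,   1.        ]]), 'camera_from_world': array([[-0.74074913, -0.67174731, -0.00680323,  0.41640179],
       [-0.35483933,  0.39984738, -0.84511013,  0.27776023],
       [ 0.57042071, -0.62360054, -0.53454896,  1.02073738],
       [ 0.        ,  0.        ,  0.        ,  1.        ]])}
```

View pics/scene0.png

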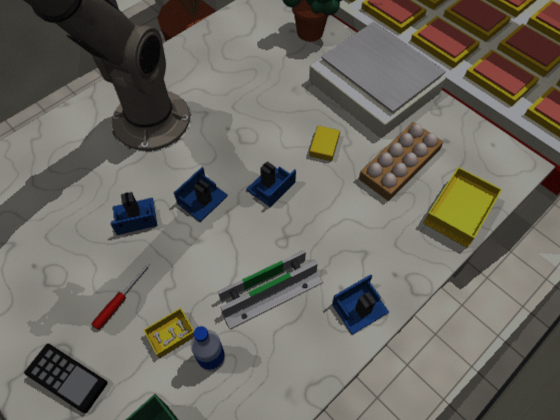

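View pics/side0.png

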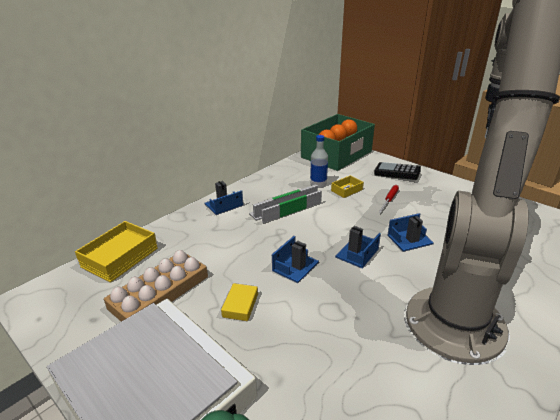

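Scene: four blue feet near (133,212), (202,193), (272,183) and (360,303), with the fence at (270,285). The side view shows the same objects. Next I'll back-project these points and zoom in.

```bash
cat > h.py <<'E'
from station import bot
import numpy as np, cv2
def ray(n,u,v,z,m=None):
    m=m or bot.camera_model(n); K=m["camera_matrix"];T=m["camera_from_world"];R=T[:3,:3]
    c=-R.T@T[:3,3]; d=R.T@np.linalg.solve(K,[u,v,1]); return c+d*(z-c[2])/d[2]
def proj(n,P,m=None):
    m=m or bot.camera_model(n); K=m["camera_matrix"];T=m["camera_from_world"]
    P=np.atleast_2d(P); p=(T[:3,:3]@P.T+T[:3,3:]); q=K@p; return (q[:2]/q[2]).T
E
python3 - <<'E'
from h import *
np.set_printoptions(precision=3,suppress=True)
for n,u,v in[("scene",130,197),("scene",203,184),("scene",267,168),("scene",366,296),("side",221,184),("side",299,245),("side",356,231),("side",416,220)]: print(n,u,v,ray(n,u,v,.085))
print(ray("scene",264,275,.058),ray("scene",203,340,0.))
im=cv2.imread("pics/scene0.png")[150:330,190:400]; im2=cv2.imread("pics/side0.png")[160:290,190:360]
cv2.imwrite("pics/c1.png",cv2.resize(im[:, :],None,fx=3.3,fy=3.3,interpolation=cv2.INTER_CUBIC))
cv2.imwrite("pics/c2.png",cv2.resize(im2,None,fx=4.5,fy=4.5,interpolation=cv2.INTER_CUBIC))
E
```

```text
scene 130 197 [ 0.245 -0.223  0.085]
scene 203 184 [ 0.345 -0.059  0.085]
scene 267 168 [0.423 0.099 0.085]
scene 366 296 [0.851 0.02  0.085]
side 221 184 [0.85  0.016 0.085]
side 299 245 [0.419 0.102 0.085]
side 356 231 [ 0.339 -0.059  0.085]
side 416 220 [ 0.236 -0.227  0.085]
[ 0.639 -0.11   0.058] [ 0.643 -0.315  0.   ]
```

View pics/c1.png

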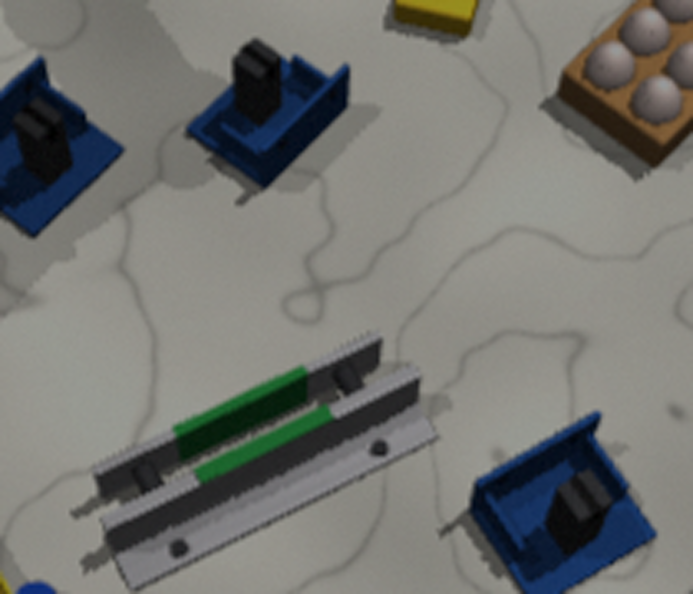

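View pics/c2.png

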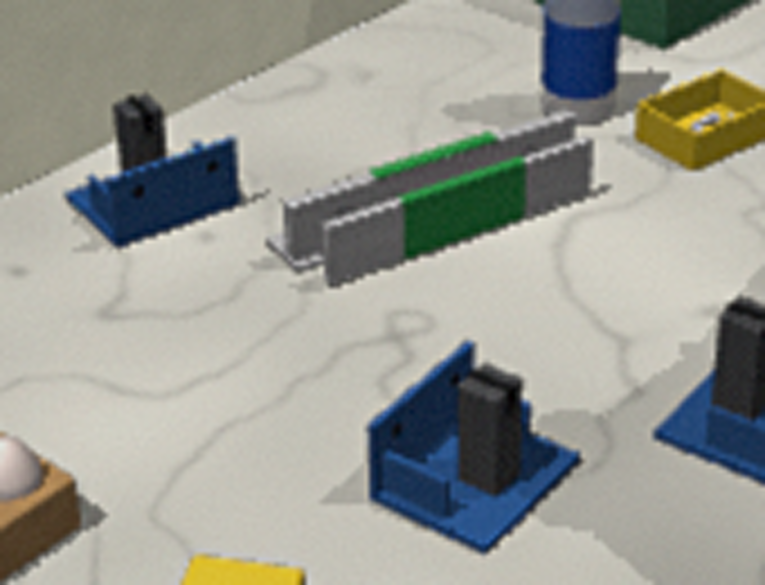

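c1 shows the target foot (centre about 270,110, flange to the lower right) and the strip and wall with green bands. c2 shows the strip's front face, with corners (325,222) and (592,142) and the band from 405 to 525. I'll fit the poses from these points.

```bash
cat > fit.py <<'E'
from h import *
from scipy.optimize import least_squares
def fit(obs,x0,ms=None):
    ms=ms or {n:bot.camera_model(n) for n in("scene","side")}
    def res(x,full=False):
        c,s=np.cos(x[2]),np.sin(x[2]); r=[]
        for n,uv,p in obs:
            X,Y,Z=np.array(p)/1000
            r.append(proj(n,[x[0]+c*X-s*Y,x[1]+s*X+c*Y,Z],ms[n])[0]-uv)
        return np.array(r) if full else np.ravel(r)
    o=least_squares(res,x0,loss="soft_l1"); return o.x,res(o.x,True)
E
python3 - <<'E'
from fit import *
np.set_printoptions(precision=4,suppress=True)
A=lambda U,V:((U+.5)/3.3-.5+190,(V+.5)/3.3-.5+150)
B=lambda U,V:((U+.5)/4.5-.5+190,(V+.5)/4.5-.5+160)
foot=[("scene",A(265,187),(45,-55,0)),("scene",A(190,131),(-45,-55,4)),("scene",A(348,68),(45,55,62)),("scene",A(348,100),(45,55,0)),("scene",A(257,57),(-10,0,85)),
("side",B(485,550),(-45,55,0)),("side",B(579,457),(-45,-55,4)),("side",B(374,500),(45,55,0)),("side",B(370,430),(45,55,62)),("side",B(473,343),(45,-55,62)),("side",B(492,378),(-10,0,85))]
x,r=fit(foot,[.42,.1,0]); print("foot",x,np.degrees(x[2]));print(r)
fen=[("side",B(325,222),(0,120,55)),("side",B(592,142),(0,-120,55)),("side",B(330,285),(0,120,4)),("side",B(592,190),(0,-120,4)),("side",B(405,203),(0,55,55)),("side",B(525,160),(0,-55,55)),("side",B(405,258),(0,55,4)),("side",B(525,215),(0,-55,4)),
("scene",A(95,472),(4,-120,55)),("scene",A(379,337),(4,120,55)),("scene",A(175,431),(4,-55,55)),("scene",A(305,370),(4,55,55)),("scene",A(197,474),(44,-55,58)),("scene",A(330,410),(44,55,58)),("scene",A(103,520),(44,-120,58)),("scene",A(418,370),(44,120,58))]
y,r=fit(fen,[.6,-.1,-.5]); print("fence",y,np.degrees(y[2]));print(r)
c,s=np.cos(y[2]),np.sin(y[2]);R=np.array([[c,-s],[s,c]])
d=R.T@(x[:2]-y[:2]);print("foot in fence",d)
E
```

```text
foot [0.4304 0.1025 0.1237] 7.089270901983688
[[-0.084   1.1743]
 [-1.8129 -0.0355]
 [ 0.0858 -0.8022]
 [-0.4363  1.9149]
 [-0.7019 -0.0391]
 [ 0.4118  1.88  ]
 [ 0.3762  0.3487]
 [-1.1511  0.7012]
 [-0.8137 -0.8361]
 [-1.4303 -0.6399]
 [-0.3712  1.0289]]
fence [ 0.6234 -0.105  -0.2738] -15.690330497452942
[[ 0.1495  1.4798]
 [ 0.1267 -0.4533]
 [-0.3956  0.3772]
 [-0.4307  1.2126]
 [-0.6615  0.0634]
 [-0.175   0.595 ]
 [-0.4339  0.583 ]
 [-0.4606  0.8556]
 [-0.7101  0.0177]
 [ 0.127  -0.9651]
 [-0.641   0.7218]
 [-0.2225  0.0138]
 [-0.189   0.9466]
 [-0.1841  0.5642]
 [ 3.6683 -0.9097]
 [-3.8056  1.3787]]
foot in fence [-0.242   0.1476]
```

Emit:
send_rows([
  [20,-14,0],
  [50,-35,0],
  [82,-57,0],
  [114,-80,0],
  [146,-102,0],
  [178,-125,0],
  [205,-144,0],
  [220,-154,0],
], roll=[0,1,3,5,7,9,10.5,11.2], claw=[1,1,1,1,1,1,1,1])

```text
t: 0.77
eef_pos: [0.3751, -0.4213, 0.231]
tool_rot: [-0.001, 0.998, 0.064, 0.0]
contact_force: [0.4, 0.3, -0.5]
gripper_width: 1.003
grasp_force: 0.0
```

```bash
cat > go.py <<'E'
from h import *
import sys
def to(x,y,z,yawdeg):
    o=bot.get_obs(); q=o["tool_rot"]
    from scipy.spatial.transform import Rotation as Ro
    R=Ro.from_quat([q[1],q[2],q[3],q[0]]).as_matrix()
    yaw=np.degrees(np.arctan2(R[1,0],R[0,0]))
    print("t",round(o["t"],2),"pos",o["eef_pos"].round(4),"yaw",round(yaw,2),"F",o["contact_force"].round(1),"M",o["torque"].round(2),"w",round(o["gripper_width"],3),"g",round(o["grasp_force"],1),"q",o["q"].round(2),"toolz",R[:,2].round(3))
    print("slide mm",(R.T@(np.array([x,y,z])-o["eef_pos"])*1000).round(1),"roll",round(yaw-yawdeg,2))
if __name__=="__main__": to(*map(float,sys.argv[1:5]))
E
python3 go.py .50 -.20 .231 7.1
```

```text
t 0.77 pos [ 0.3751 -0.4213  0.231 ] yaw 7.29 F [ 0.4  0.3 -0.5] M [ 0.02  0.01 -0.03] w 1.003 g 0.0 q [ 0.77  0.3  -0.04  1.82  0.01  1.02 -0.72] toolz [ 0.001  0.002 -1.   ]
slide mm [ 151.9 -203.7    0.6] roll 0.19
```

Emit:
send_rows([
  [15,-20,0],
  [37,-50,0],
  [60,-81,0],
  [84,-113,0],
  [108,-145,0],
  [132,-177,0],
  [147,-207,0],
  [140,-240,0],
], roll=[0,0,0,0,0,0,0,0], claw=[1,1,1,1,1,1,1,1])

```text
t: 1.43
eef_pos: [0.4852, -0.1674, 0.2313]
tool_rot: [-0.0, 0.998, 0.063, 0.001]
contact_force: [0.9, 0.4, 1.2]
gripper_width: 1.001
grasp_force: 0.0
```

```bash
python3 go.py .43 .1013 .2 7.1
```

```text
t 1.43 pos [ 0.4852 -0.1674  0.2313] yaw 7.26 F [0.9 0.4 1.2] M [ 0.05 -0.01  0.01] w 1.001 g 0.0 q [ 0.38  0.22 -0.2   1.93  0.05  1.   -1.28] toolz [ 0.003  0.001 -1.   ]
slide mm [ -20.9 -273.5   31.4] roll 0.16
```

Emit:
send_rows([
  [-2,-25,0],
  [-5,-65,0],
  [-8,-105,0],
  [-11,-145,0],
  [-14,-185,5],
  [-17,-222,15],
  [-20,-255,25],
  [-21,-273,31],
], roll=[0,0,0,0,0,0,0,0], claw=[1,1,1,1,1,1,1,1])

```text
t: 2.1
eef_pos: [0.4254, 0.1016, 0.1996]
tool_rot: [-0.0, 0.998, 0.064, -0.0]
contact_force: [-0.1, 1.2, -0.4]
gripper_width: 1.0
grasp_force: 0.0
```

Emit:
send_rows([
  [0,0,0],
  [0,0,0],
  [0,0,0],
  [0,0,0],
  [0,0,0],
  [0,0,0],
  [0,0,0],
  [0,0,0],
], roll=[0,0,0,0,0,0,0,0], claw=[1,1,1,1,1,1,1,1])

```text
t: 2.77
eef_pos: [0.4274, 0.0975, 0.2004]
tool_rot: [0.0, 0.998, 0.061, 0.0]
contact_force: [0.3, -0.3, -0.2]
gripper_width: 0.997
grasp_force: 0.0
```

```bash
python3 - <<'E'
from go import *
to(.4205,.1013,.04,7.1)
m=bot.camera_model("wrist"); im=bot.read_camera("wrist")[:,:,::-1].copy()
for x,y,z in[(-25,-15,85),(5,-15,85),(5,15,85),(-25,15,85),(45,-55,62),(45,55,62),(-45,-55,8),(-45,55,8)]:
    c,s=np.cos(.1237),np.sin(.1237)
    p=proj("wrist",np.array([430.4+c*x-s*y,102.5+s*x+c*y,z])/1000,m)[0]; print(p.round(1)); cv2.circle(im,(int(p[0]),int(p[1])),2,(0,0,255),-1)
cv2.imwrite("pics/w1.png",im); np.save("m1.npy",m["camera_from_world"]); print(m["camera_matrix"])
E
```

```text
t 2.77 pos [0.4274 0.0975 0.2004] yaw 7.01 F [ 0.3 -0.3 -0.2] M [-0.03  0.   -0.03] w 0.997 g 0.0 q [ 0.02  0.15 -0.42  2.1   0.08  0.9  -1.89] toolz [ 0. -0. -1.]
slide mm [ -6.4  -4.6 160.4] roll -0.09
[292.7 227.5]
[293.1 191.8]
[255.3 191.8]
[256.1 227.4]
[341.2 138.1]
[207.8 138. ]
[327.8 220.4]
[223.7 220.4]
[[335.44150759   0.         279.85842337]
 [  0.         335.44150759 208.26566304]
 [  0.           0.           1.        ]]
```

View pics/w1.png

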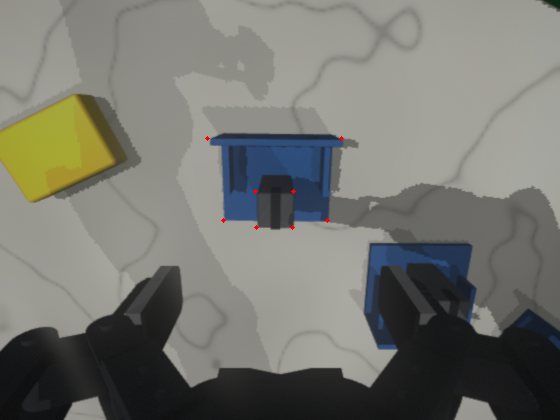

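The wrist view confirms the fit. The reprojected post corners (256–293, 192–227) and flange ends (208/341, 138) sit on the foot. Descending.

Emit:
send_rows([
  [-3,-2,10],
  [-6,-5,30],
  [-6,-5,55],
  [-6,-5,80],
  [-6,-5,105],
  [-6,-5,130],
  [-6,-5,150],
  [-6,-5,162],
], roll=[0,0,0,0,0,0,0,0], claw=[0.9,0.9,0.9,0.9,0.9,0.9,0.9,0.9], force=40)

```text
t: 3.48
eef_pos: [0.4188, 0.102, 0.0357]
tool_rot: [0.0, 0.998, 0.062, -0.002]
contact_force: [-0.0, 0.2, 0.6]
gripper_width: 0.898
grasp_force: 0.0
```

```bash
python3 go.py .4205 .1013 .038 7.1
```

```text
t 3.48 pos [0.4188 0.102  0.0357] yaw 7.1 F [-0.   0.2  0.6] M [-0.   -0.03 -0.  ] w 0.898 g 0.0 q [-0.09  0.43 -0.34  2.25  0.29  0.51 -2.11] toolz [-0.003 -0.    -1.   ]
slide mm [ 1.6  0.9 -2.3] roll -0.0
```

Emit:
send_rows([
  [1,0,0],
  [1,0,0],
  [1,0,0],
  [1,0,0],
  [1,0,0],
  [1,0,0],
  [1,0,0],
  [1,0,0],
], roll=[0,0,0,0,0,0,0,0], claw=[0.6,0.5,0.4,0.3,0.2,0.2,0.2,0.2], force=40)

```text
t: 4.15
eef_pos: [0.4224, 0.1024, 0.0392]
tool_rot: [-0.0, 0.998, 0.061, 0.001]
contact_force: [-1.1, -1.1, 7.1]
gripper_width: 0.348
grasp_force: 41.4
```

```bash
python3 - <<'E'
from go import *
# standoff: foot at fence x=-45-40, y=0 ; post 10 mm behind, yaw -15.7
a=-.2738; c,s=np.cos(a),np.sin(a)
for gap in (120,40,10):
    X=-55-gap; p=(.6234+c*X/1000, -.105+s*X/1000); print(gap); to(*p,.037,-15.69)
E
```

```text
120
t 4.15 pos [0.4224 0.1024 0.0392] yaw 7.04 F [-1.1 -1.1  7.1] M [-0.22  0.24 -0.04] w 0.348 g 41.4 q [-0.09  0.42 -0.34  2.24  0.29  0.52 -2.1 ] toolz [ 0.002  0.    -1.   ]
slide mm [ 12.6 162.8   2.3] roll 22.73
40
t 4.15 pos [0.4224 0.1024 0.0392] yaw 7.04 F [-1.1 -1.1  7.1] M [-0.22  0.24 -0.04] w 0.348 g 41.4 q [-0.09  0.42 -0.34  2.24  0.29  0.52 -2.1 ] toolz [ 0.002  0.    -1.   ]
slide mm [ 86.4 193.7   2.4] roll 22.73
10
t 4.15 pos [0.4224 0.1024 0.0392] yaw 7.04 F [-1.1 -1.1  7.1] M [-0.22  0.24 -0.04] w 0.348 g 41.4 q [-0.09  0.42 -0.34  2.24  0.29  0.52 -2.1 ] toolz [ 0.002  0.    -1.   ]
slide mm [114.1 205.3   2.5] roll 22.73
```

Emit:
send_rows([
  [6,4,0],
  [16,12,0],
  [27,24,0],
  [38,38,0],
  [47,53,0],
  [54,68,0],
  [60,82,0],
  [65,95,0],
], roll=[0,0,1,3,5,7,9,11], claw=[0.2,0.2,0.2,0.2,0.2,0.2,0.2,0.2])

```text
t: 4.82
eef_pos: [0.4993, 0.0169, 0.0393]
tool_rot: [-0.001, 0.999, -0.035, 0.001]
contact_force: [-1.3, 6.0, 5.8]
gripper_width: 0.348
grasp_force: 41.4
```

```bash
python3 go.py .5319 -.0793 .0385 -15.69
```

```text
t 4.82 pos [0.4993 0.0169 0.0393] yaw -3.99 F [-1.3  6.   5.8] M [ 0.91  0.33 -0.06] w 0.348 g 41.4 q [ 0.07  0.49 -0.28  2.1   0.24  0.58 -2.02] toolz [ 0.002  0.002 -1.   ]
slide mm [39.2 93.7  0.7] roll 11.7
```

Emit:
send_rows([
  [5,12,0],
  [11,26,0],
  [17,40,0],
  [23,54,0],
  [29,68,0],
  [34,81,0],
  [38,90,0],
  [39,94,0],
], roll=[1,3,5,7,9,10.5,11.5,11.7], claw=[0.2,0.2,0.2,0.2,0.2,0.2,0.2,0.2])

```text
t: 5.48
eef_pos: [0.5318, -0.0809, 0.0393]
tool_rot: [-0.001, 0.991, -0.137, 0.001]
contact_force: [-0.3, 7.2, 7.6]
gripper_width: 0.35
grasp_force: 41.6
```

```bash
python3 - <<'E'
from go import *
to(.5319,-.0793,.0385,-15.69)
m=bot.camera_model("wrist"); w=bot.read_camera("wrist")[:,:,::-1]; cv2.imwrite("pics/w2.png",w); print(m["camera_from_world"])
np.save("m2.npy",m["camera_from_world"])
s=bot.read_camera("scene")[:,:,::-1]; cv2.imwrite("pics/s2.png",s)
d=bot.read_camera("side")[:,:,::-1]; cv2.imwrite("pics/d2.png",d)
r=lambda a,f:cv2.resize(a,None,fx=f,fy=f,interpolation=cv2.INTER_CUBIC)
a=r(s[220:340,200:340],2.8); b=r(d[160:280,230:370],2.8)  # 392x336
cv2.imwrite("pics/combo.png",np.hstack([a,b]))
E
```

```text
t 5.48 pos [ 0.5318 -0.0809  0.0393] yaw -15.74 F [-0.3  7.2  7.6] M [ 1.09  0.22 -0.04] w 0.35 g 41.6 q [ 0.21  0.53 -0.22  2.02  0.19  0.62 -1.98] toolz [ 0.003  0.001 -1.   ]
slide mm [-0.3 -1.6  0.8] roll -0.05
[[-0.27018956 -0.96280068 -0.0035281   0.06552589]
 [-0.92317591  0.25802571  0.2849017   0.52890419]
 [-0.27339321  0.08023452 -0.95855025  0.3477269 ]
 [ 0.          0.          0.          1.        ]]
```

View pics/w2.png

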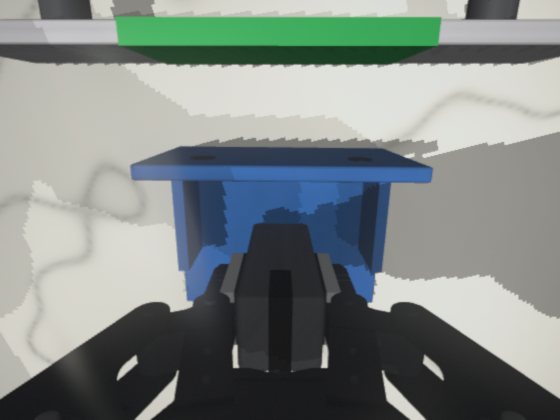

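View pics/combo.png

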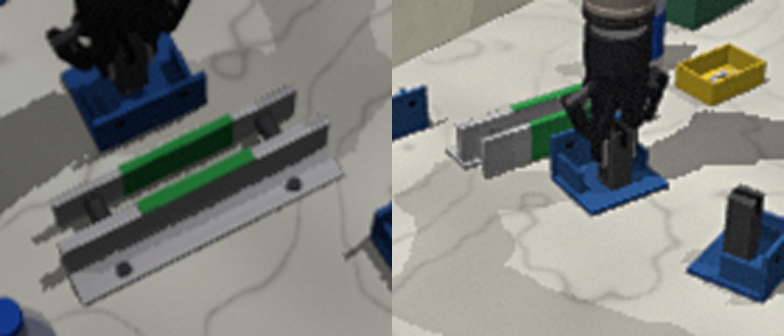

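The wrist view shows the strip's top front edge at row 45, with the green band from u=117 to 440. The flange top runs from u=132 to 432, rows 167–181. The foot sits roughly square with a small sideways offset, which I'll measure.

```bash
python3 - <<'E'
from h import *
np.set_printoptions(precision=4,suppress=True)
im=cv2.imread("pics/w2.png").astype(int); b,g,r=im[...,0],im[...,1],im[...,2]
m=dict(camera_matrix=bot.camera_model("wrist")["camera_matrix"],camera_from_world=np.load("m2.npy"))
T=m["camera_from_world"];print("cam",-T[:3,:3].T@T[:3,3])
G=(g>r+60)&(g>b+60)
for v in(25,35,42): u=np.where(G[v])[0];print("green",v,u.min(),u.max())
fr=[]
for u in(130,200,280,360,430):
    k=np.where(g[30:60,u]>110)[0]; fr.append(30+k.max()+.5); print(u,fr[-1],g[38:52,u])
B=(b>r+40)
for v in(169,172,175,178): u=np.where(B[v])[0];print("blue",v,u.min(),u.max())
for u in(150,200,280,360,415): print(u,b[140:188,u])
E
```

```text
cam [ 0.601  -0.1013  0.1829]
green 25 117 439
green 35 118 438
green 42 119 437
130 45.5 [181 182 182 182 182 183 174 139  81  70  70  72  77  81]
200 45.5 [180 181 181 181 182 181 173 138  76  63  62  63  65  66]
280 45.5 [174 174 174 174 175 174 173 153  80  59  60  61  62  63]
360 45.5 [170 170 170 170 170 170 169 150  79  60  61  61  61  61]
430 45.5 [164 164 164 164 165 165 163 145  77  60  62  66  66  66]
blue 169 131 432
blue 172 131 431
blue 175 132 431
blue 178 132 430
150 [187 187 188 188 187 187 188 188 188 188 188 187 187 187 187 186 175 137
 109 106 106 107 106 109 120 142 155 165 166 166 164 164 163 162 161 161
 160 159 153 145 159 183 186 186 186 185 186 186]
200 [191 190 189 174 127 115 102  83  80  79  79  78  79  79  78  72  53  51
  52  58  71  77  77  78  88 114 137 153 158 159 158 157 157 155 155 153
 152 151 147 133 114  95  93  93  93  93  94  94]
280 [120 120 120 120 120 120 114  95  80  79  79  79  78  78  77  78  78  79
  78  78  79  78  77  78  79  96 130 152 169 174 174 174 175 175 174 174
 173 172 171 166 148 138 149 150 150 150 150 149]
360 [178 128 120 120 121 120 119 111  86  76  76  76  76  75  76  76  70  55
  44  44  51  64  75  76  75  79 100 137 154 166 169 169 169 169 169 170
 170 170 170 168 161 141 131 143 144 144 145 145]
415 [210 193 148 140 141 142 142 143 143 144 144 144 145 148 149 149 148 145
 145 144 131  91  75  74  75  76  88 119 147 161 168 170 170 170 170 171
 171 171 171 171 168 156 139 130 143 145 145 144]
```

```bash
python3 - <<'E'
from h import *
np.set_printoptions(precision=4,suppress=True)
m=dict(camera_matrix=bot.camera_model("wrist")["camera_matrix"],camera_from_world=np.load("m2.npy"))
W=lambda u,v,z:ray("",u,v,z,m)
g1,g2=W(118.8,45.7,.055),W(437.7,45.7,.055); f1,f2=W(131,164.5,.062),W(432,167.3,.062)
ang=lambda a,b:np.degrees(np.arctan2(*(a-b)[[0,1]]*np.array([-1,1])))
print("band",g1,g2,np.linalg.norm(g1-g2),ang(g1,g2)); print("flange",f1,f2,np.linalg.norm(f1-f2),ang(f1,f2))
a=np.radians(ang(g1,g2));ex=np.array([np.cos(a),np.sin(a)]);ey=np.array([-np.sin(a),np.cos(a)])
d=((g1+g2)-(f1+f2))[:2]/2; print("gap",d@ex,"dy",d@ey, "yaw need",ang(g1,g2)-ang(f1,f2))
E
```

```text
band [ 0.6365 -0.0525  0.055 ] [ 0.6065 -0.1592  0.055 ] 0.11084844944152886 -15.708761297145076
flange [ 0.597  -0.0437  0.062 ] [ 0.5666 -0.1484  0.062 ] 0.10904865564071123 -16.17824252492211
gap 0.04085475841802585 dy 0.001265253581268693 yaw need 0.46948122777703283
```

Emit:
send_rows([
  [2,0,0],
  [6,-1,0],
  [12,-1,0],
  [18,-1,0],
  [23,-1,0],
  [27,-1,0],
  [30,-1,0],
  [31,-1,0],
], roll=[-0.5,-0.5,-0.5,-0.5,-0.5,-0.5,-0.5,-0.5], claw=[0.2,0.2,0.2,0.2,0.2,0.2,0.2,0.2])

```text
t: 6.3
eef_pos: [0.557, -0.0871, 0.0392]
tool_rot: [0.0, 0.991, -0.131, -0.003]
contact_force: [-16.1, 3.9, 26.4]
gripper_width: 0.346
grasp_force: 42.7
```

```bash
cat > look.py <<'E'
from go import *
import sys
to(.5319,-.0793,.0385,-15.69)
m=bot.camera_model("wrist"); im=bot.read_camera("wrist")[:,:,::-1].astype(np.uint8); cv2.imwrite(f"pics/{sys.argv[1]}.png",im); np.save(sys.argv[1]+".npy",m["camera_from_world"])
im=im.astype(int);b,g,r=im[...,0],im[...,1],im[...,2]
G=(g>r+60)&(g>b+60)&(g>130); B=(b>r+40)&(b>g+20)&(b>130)
def ends(M,rows):
    for v in rows:
        u=np.where(M[v])[0]
        if len(u)>50: print(v,u.min(),u.max(),end="; ")
    print()
print("green");ends(G,range(0,200,6)); print("blue");ends(B,range(120,200,3))
E
python3 look.py w3
```

```text
t 6.3 pos [ 0.557  -0.0871  0.0392] yaw -15.1 F [-16.1   3.9  26.4] M [ 0.7   3.01 -0.03] w 0.346 g 42.7 q [ 0.22  0.56 -0.22  1.95  0.19  0.66 -1.96] toolz [-0.007 -0.    -1.   ]
slide mm [-26.3  -1.    0.8] roll 0.59
green
0 115 453; 102 131 436; 108 132 435; 114 133 434; 120 136 433; 
blue
168 129 431; 171 129 431; 174 130 431; 177 130 430; 180 131 430; 183 171 361; 186 171 361; 189 171 361; 192 171 360; 195 172 359; 198 172 346;
```

View pics/w3.png

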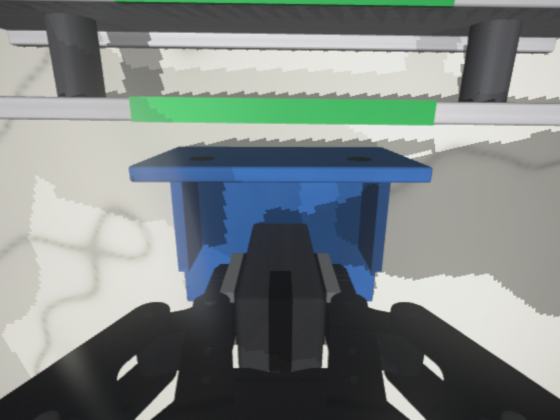

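The strip's green band spans u=131–436 at row 108, and the flange top spans 130–431. The gap is about 14 mm and looks parallel. The downward load has risen to 26 N, so I'll ease it before pressing.

Emit:
send_rows([
  [0,0,-0.5],
  [0,0,-1],
  [0,0,-1],
  [0,0,-1],
  [0,0,-1],
  [0,0,-1],
  [0,0,-1],
  [0,0,-1],
], roll=[0,0,0,0,0,0,0,0], claw=[0.2,0.2,0.2,0.2,0.2,0.2,0.2,0.2])

```text
t: 7.02
eef_pos: [0.5589, -0.0877, 0.0392]
tool_rot: [0.0, 0.991, -0.132, -0.002]
contact_force: [-4.7, 1.9, 7.8]
gripper_width: 0.346
grasp_force: 40.7
```

```bash
python3 look.py w4
```

```text
t 7.02 pos [ 0.5589 -0.0877  0.0392] yaw -15.14 F [-4.7  1.9  7.8] M [ 0.14  1.28 -0.09] w 0.346 g 40.7 q [ 0.22  0.56 -0.22  1.95  0.19  0.66 -1.96] toolz [-0.003 -0.    -1.   ]
slide mm [-28.2  -1.1   0.8] roll 0.55
green
0 115 452; 6 116 451; 108 132 434; 114 133 433; 120 136 432; 126 148 431; 
blue
168 130 431; 171 130 431; 174 130 431; 177 131 430; 180 132 430; 183 171 383; 186 171 361; 189 171 361; 192 172 361; 195 172 359; 198 172 347;
```

```bash
cat > al.py <<'E'
from h import *
import sys
def edge(ch,u,v0,v1,sign):
    k=ch[v0:v1,u-2:u+3].mean(1); d=np.diff(cv2.GaussianBlur(k.reshape(-1,1),(1,5),0).ravel())*sign; i=d.argmax()
    y0,y1,y2=d[max(i-1,0)],d[i],d[min(i+1,len(d)-1)]; return v0+i+.5+.5*(y0-y2)/(y0-2*y1+y2+1e-9)
def cols(ch,v,u0,u1,sign): return edge(ch.T.copy(),v,u0,u1,sign)
n=sys.argv[1]; s0,s1,f0,f1=map(int,sys.argv[2:6])
im=cv2.imread(f"pics/{n}.png").astype(float); b,g,r=[im[...,i] for i in range(3)]
m=dict(camera_matrix=bot.camera_model("wrist")["camera_matrix"],camera_from_world=np.load(n+".npy"))
us=np.arange(160,411,25)
S=np.array([edge(g,u,s0,s1,-1) for u in us]); F=np.array([edge(b,u,f0,f1,1) for u in us]); print(S.round(1),F.round(1))
ps,pf=np.polyfit(us,S,1),np.polyfit(us,F,1)
vs=int(np.median(S))-8; vf=int(np.median(F))+5
gr=g-r; bl=b-r
gl,gh=cols(gr,vs,100,180,1),cols(gr,vs,400,470,-1); fl,fh=cols(bl,vf,100,160,1),cols(bl,vf,400,460,-1); print(gl,gh,fl,fh)
W=lambda u,v,z:ray("",u,v,z,m)
g1,g2=W(gl,vs,.055),W(gh,vs,.055); e1,e2=W(gl,np.polyval(ps,gl),.055),W(gh,np.polyval(ps,gh),.055); a1,a2=W(fl,np.polyval(pf,fl),.062),W(fh,np.polyval(pf,fh),.062)
ang=lambda a,b:np.arctan2(b[0]-a[0],a[1]-b[1])
A=ang(e1,e2);ex=np.array([np.cos(A),np.sin(A)]);ey=np.array([-np.sin(A),np.cos(A)])
print("fence yaw",np.degrees(A),"foot yaw",np.degrees(ang(a1,a2)),"gap",((e1+e2-a1-a2)[:2]/2@ex*1000),"dy need",((g1+g2-a1-a2)[:2]/2@ey*1000),"len",np.linalg.norm(g1-g2),np.linalg.norm(a1-a2), "strip front",(e1+e2)[:2]/2)
E
python3 al.py w2 38 55 155 175; python3 al.py w4 118 136 155 175
```

```text
[133.5 133.5 132.6 124.  133.8 118.5 120.7 120.8 132.9 121.4 122.4] [166.2 166.2 166.3 166.3 166.5 166.5 166.6 166.6 166.7 166.7 166.9]
130.65805658058136 433.52489626556155 129.21615720521538 431.41961067050727
fence yaw -12.584644244831116 foot yaw -15.206720552824565 gap 13.493017345348422 dy need -1.3780184044565724 len 0.11090341498612499 0.10917434191335877 strip front [ 0.62214865 -0.10568936]Traceback (most recent call last):
  File "al.py", line 9, in <module>
    m=dict(camera_matrix=bot.camera_model("wrist")["camera_matrix"],camera_from_world=np.load(n+".npy"))
                                                                                      ~~~~~~~^^^^^^^^^^
    fid = stack.enter_context(open(os.fspath(file), "rb"))
                              ~~~~^^^^^^^^^^^^^^^^^^^^^^^
FileNotFoundError: [Errno 2] No such file or directory: 'w2.npy'
```

```bash
cp m2.npy w2.npy; python3 al.py w2 38 55 155 175; python3 al.py w3 112 129 155 175; python3 al.py w4 112 129 155 175; python3 -c "
import cv2;g=cv2.imread('pics/w4.png')[...,1]
for u in(160,280,410):print(g[112:135,u])"
```

```text
[45.2 45.2 45.2 45.2 45.2 45.5 45.5 45.5 45.5 45.5 45.5] [164.8 164.9 165.3 165.5 165.7 165.9 166.2 166.4 166.5 166.7 167. ]
117.30826369543608 438.4812260536387 130.18971061090588 431.83161833491727
fence yaw -15.779278573814528 foot yaw -16.153771755931448 gap 40.94755459822288 dy need 1.2590807582284262 len 0.11089205413480689 0.1092778834240462 strip front [ 0.62163993 -0.10580572]
[113.6 117.1 114.1 118.6 128.  114.9 116.5 117.4 115.9 119.3 112. ] [166.4 166.4 166.5 166.5 166.6 166.6 166.7 166.7 166.7 166.8 166.9]
129.65529411766167 435.3820058996981 128.74019607845491 431.4914498141259
fence yaw -14.876866349551836 foot yaw -15.149482205884619 gap 17.028670224218704 dy need -0.9117593472466619 len 0.11095635734342196 0.10918710076205623 strip front [ 0.62360351 -0.1064139 ]
[113.6 117.3 114.6 124.  123.  117.7 120.7 120.9 116.8 121.4 122.4] [166.2 166.2 166.3 166.3 166.5 166.5 166.6 166.6 166.7 166.7 166.9]
130.20864197527987 434.1100266193157 129.21615720521538 431.41961067050727
fence yaw -16.238575672491905 foot yaw -15.206720552824565 gap 16.269076077806076 dy need -0.26179082847098856 len 0.11091231917415406 0.10917434191335877 strip front [ 0.62466473 -0.10687106]
[204 195 189 188 189 188 189 189 189 189 189 190 189 189 190 195 207 208
 208 208 208 208 208]
[190 190 191 190 191 190 190 189 189 189 190 190 189 189 189 190 193 206
 214 214 214 214 214]
[183 184 184 184 184 184 184 185 185 185 185 185 185 185 185 185 186 188
 207 231 233 233 233]
```

```bash
sed -i 's/edge(g,u,s0,s1,-1)/edge(r,u,s0,s1,1)/' al.py; python3 al.py w4 120 137 155 175
```

```text
[127.2 127.4 127.8 128.1 128.4 128.6 128.9 129.1 129.4 129.8 130. ] [166.2 166.2 166.3 166.3 166.5 166.5 166.6 166.6 166.7 166.7 166.9]
131.1487179486819 432.9539415412191 129.21615720521538 431.41961067050727
fence yaw -15.686904143635005 foot yaw -15.206720552824565 gap 12.927057376050007 dy need -0.4395571709194249 len 0.11088448234779374 0.10917434191335877 strip front [ 0.62147068 -0.10590329]
```

Emit:
send_rows([
  [1,0,-0.2],
  [3,0,-0.3],
  [5,0,-0.3],
  [7,0,-0.3],
  [8,0,-0.3],
  [9,0,-0.3],
  [9,0,-0.3],
  [9,0,-0.3],
], roll=[0.2,0.5,0.5,0.5,0.5,0.5,0.5,0.5], claw=[0.2,0.2,0.2,0.2,0.2,0.2,0.2,0.2])

```text
t: 7.73
eef_pos: [0.5695, -0.0904, 0.0394]
tool_rot: [-0.0, 0.991, -0.136, 0.0]
contact_force: [-0.9, 0.2, -2.9]
gripper_width: 0.348
grasp_force: 39.6
```

```bash
python3 look.py w5; python3 al.py w5 137 158 152 175
```

```text
t 7.73 pos [ 0.5695 -0.0904  0.0394] yaw -15.64 F [-0.9  0.2 -2.9] M [-0.02  0.06  0.  ] w 0.348 g 39.6 q [ 0.22  0.57 -0.22  1.92  0.19  0.66 -1.96] toolz [ 0.001 -0.    -1.   ]
slide mm [-39.2  -0.6   0.9] roll 0.05
green
6 115 449; 12 116 448; 18 117 447; 24 117 447; 30 118 446; 36 119 445; 42 119 444; 138 138 429; 144 143 428; 150 148 427; 156 154 426; 
blue
168 129 431; 171 130 431; 174 130 431; 177 131 430; 180 132 430; 183 171 361; 186 171 361; 189 171 361; 192 172 361; 195 172 360; 198 172 351; 
[146.7 142.9 139.1 137.  141.8 137.  151.2 147.6 148.4 147.2 147.4] [166.3 166.2 166.3 166.3 166.4 166.5 166.5 166.5 166.6 166.6 166.7]
133.1349999999635 429.4542682926801 129.0377804013731 431.3172569705994
fence yaw -17.1835192933478 foot yaw -15.652624527637617 gap 7.29453316935751 dy need -0.12568678873217404 len 0.11095991356117496 0.109612158646719 strip front [ 0.62640881 -0.10742466]
```

Emit:
send_rows([
  [0,0,0.3],
  [0,0,0.5],
  [1,0,0.5],
  [2,0,0.5],
  [3,0,0.5],
  [4,0,0.5],
  [5,0,0.5],
  [5,0,0.5],
], roll=[0,0,0,0,0,0,0,0], claw=[0.2,0.2,0.2,0.2,0.2,0.2,0.2,0.2])

```text
t: 8.45
eef_pos: [0.5731, -0.0913, 0.0392]
tool_rot: [0.0, 0.991, -0.136, -0.001]
contact_force: [-5.3, 2.0, 5.5]
gripper_width: 0.345
grasp_force: 40.8
```

```bash
python3 look.py w6; python3 al.py w6 137 158 152 175
```

```text
t 8.45 pos [ 0.5731 -0.0913  0.0392] yaw -15.62 F [-5.3  2.   5.5] M [-0.02  1.4  -0.05] w 0.345 g 40.8 q [ 0.22  0.58 -0.22  1.91  0.19  0.67 -1.96] toolz [-0.002  0.    -1.   ]
slide mm [-42.9  -0.5   0.8] roll 0.07
green
18 116 448; 24 117 448; 30 118 447; 36 118 446; 42 119 445; 48 120 444; 54 121 444; 144 142 428; 150 148 428; 156 154 427; 162 199 426; 
blue
168 130 431; 171 130 431; 174 130 431; 177 131 430; 180 132 430; 183 171 362; 186 171 361; 189 171 361; 192 172 360; 195 172 360; 198 172 349; 
[140.1 140.1 140.  140.2 140.2 140.2 140.3 140.5 140.4 140.4 140.8] [166.2 166.2 166.3 166.3 166.5 166.5 166.6 166.6 166.6 166.8 166.8]
172.24999999944444 401.6818181821488 129.31641791043316 431.35719398710705
fence yaw -15.686040903552765 foot yaw -15.679203609811962 gap 8.66731542797031 dy need -2.4287210422349705 len 0.08520498735829739 0.10918584719746625 strip front [ 0.63094009 -0.11063012]
```

Emit:
send_rows([
  [1,0,0],
  [2,0,0],
  [3,0,0],
  [4,0,0],
  [5,0,0],
  [6,0,0],
  [7,0,0],
  [7.5,0,0],
], roll=[0,0,0,0,0,0,0,0], claw=[0.2,0.2,0.2,0.2,0.2,0.2,0.2,0.2])

```text
t: 9.17
eef_pos: [0.5776, -0.0927, 0.0392]
tool_rot: [0.0, 0.991, -0.136, -0.004]
contact_force: [-15.8, 4.2, 18.1]
gripper_width: 0.345
grasp_force: 42.1
```

```bash
python3 look.py w7
```

```text
t 9.17 pos [ 0.5776 -0.0927  0.0392] yaw -15.6 F [-15.8   4.2  18.1] M [0.56 3.04 0.  ] w 0.345 g 42.1 q [ 0.22  0.59 -0.22  1.9   0.19  0.69 -1.96] toolz [-0.007  0.    -1.   ]
slide mm [-47.6  -0.6   1. ] roll 0.09
green
36 117 447; 42 118 446; 48 119 445; 54 120 444; 60 121 443; 66 121 442; 72 122 442; 144 136 429; 150 145 428; 156 150 427; 162 186 426; 
blue
168 129 431; 171 130 431; 174 130 431; 177 130 430; 180 131 430; 183 171 380; 186 171 361; 189 171 389; 192 171 360; 195 172 350; 198 172 346;
```

View pics/w7.png

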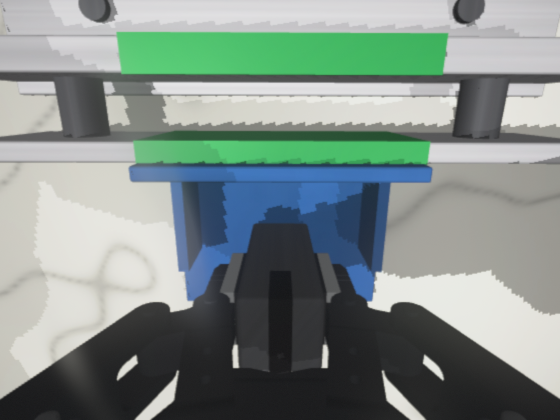

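The flange now lies flat on the strip. The strip's band spans u=135–429 and the flange 130–431, so the centring error is about 0.5 mm. I'll ease the vertical load and press about 2 mm more.

Emit:
send_rows([
  [0,0,-0.3],
  [0.3,0,-0.6],
  [0.6,0,-0.6],
  [1,0,-0.6],
  [1,0,-0.6],
  [1,0,-0.6],
  [1,0,-0.6],
  [1,0,-0.6],
], roll=[0,0,0,0,0,0,0,0], claw=[0.2,0.2,0.2,0.2,0.2,0.2,0.2,0.2])

```text
t: 9.88
eef_pos: [0.5785, -0.0929, 0.0392]
tool_rot: [0.0, 0.991, -0.136, -0.004]
contact_force: [-13.4, 3.2, 11.2]
gripper_width: 0.342
grasp_force: 41.4
```

```bash
cat > comp.py <<'E'
from h import *
import sys
n=sys.argv[1]; im=cv2.imread(f"pics/{n}.png").astype(float); b,g,r=[im[...,i] for i in range(3)]
m=dict(camera_matrix=bot.camera_model("wrist")["camera_matrix"],camera_from_world=np.load(n+".npy"))
A=np.radians(-15.7); ex=np.array([np.cos(A),np.sin(A)]); ey=np.array([-ex[1],ex[0]])
out=[]
for u in range(150,420,30):
    vw=30+np.where(g[30:100,u]>120)[0]; k=np.diff(vw); e=vw[np.where(k>1)[0][0]] if (k>1).any() else vw[-1]
    vf=150+np.argmin(np.diff(g[150:178,u]))+.5
    w=ray("",u,e+.5,.058,m)[:2]; f=ray("",u,vf,.062,m)[:2]; out.append(38-(w-f)@ex*1000)
print("compression by vision",np.round(out,1),np.median(out))
for v in(40,60,148,152):
    G=np.where((g>r+60)&(g>b+60)&(g>120))[0:2]; u=G[1][G[0]==v]
    if len(u): z=.058 if v<100 else .055; print(v,u.min(),u.max(),((ray("",u.min(),v,z,m)+ray("",u.max()+1,v,z,m))[:2]/2@ey*1000).round(2))
u=np.where(((b>r+40)&(b>130))[174])[0]; print("flange",u.min(),u.max(),((ray("",u.min(),174,.062,m)+ray("",u.max()+1,174,.062,m))[:2]/2@ey*1000).round(2))
E
python3 comp.py w7; python3 look.py w8|head -2; python3 comp.py w8
```

```text
compression by vision [7.9 8.2 8.2 8.6 7.8 7.8 7.8 7.8 7.8] 7.849401473596782
40 118 446 66.06
60 121 443 66.03
148 140 428 65.1
152 147 428 63.77
flange 130 431 66.4
t 9.88 pos [ 0.5785 -0.0929  0.0392] yaw -15.59 F [-13.4   3.2  11.2] M [ 0.47  2.53 -0.11] w 0.342 g 41.4 q [ 0.22  0.59 -0.22  1.89  0.19  0.69 -1.96] toolz [-0.007  0.001 -1.   ]
slide mm [-48.5  -0.6   1.1] roll 0.1
compression by vision [8.8 8.8 8.8 8.5 9.2 8.8 8.8 8.8 8.8] 8.807106335482768
40 118 446 66.07
60 121 443 66.03
148 141 428 64.91
152 148 428 63.58
flange 130 431 66.4
```

Emit:
send_rows([
  [0,0,-0.2],
  [0,0,-0.3],
  [0,0,-0.3],
  [0,0,-0.3],
  [0,0,-0.3],
  [0,0,-0.3],
  [0,0,-0.3],
  [0,0,-0.3],
], roll=[0,0,0,0,0,0,0,0], claw=[0.2,0.2,0.2,0.2,0.2,0.2,0.2,0.2])

```text
t: 10.6
eef_pos: [0.5785, -0.093, 0.0393]
tool_rot: [0.0, 0.991, -0.136, -0.003]
contact_force: [-12.5, 3.4, 8.3]
gripper_width: 0.345
grasp_force: 41.0
```

```bash
python3 look.py w9|head -2; python3 comp.py w9; python3 - <<'E'
from h import *
s=bot.read_camera("scene")[:,:,::-1]; d=bot.read_camera("side")[:,:,::-1]
r=lambda a:cv2.resize(a,(400,300),interpolation=cv2.INTER_CUBIC)
cv2.imwrite("pics/fin.png",np.vstack([np.hstack([r(s),r(d)]),np.hstack([r(s[200:335,180:360]),r(d[150:285,220:400])])]))
print(bot.get_obs()["contact_force"])
E
```

```text
t 10.6 pos [ 0.5785 -0.093   0.0393] yaw -15.59 F [-12.5   3.4   8.3] M [ 0.4   2.26 -0.  ] w 0.345 g 41.0 q [ 0.22  0.59 -0.22  1.89  0.19  0.69 -1.96] toolz [-0.007  0.001 -1.   ]
slide mm [-48.6  -0.6   1.1] roll 0.1
compression by vision [8.8 9.1 9.1 8.8 9.1 8.8 8.8 8.8 8.8] 8.799802561142155
40 118 446 66.07
60 121 443 66.04
148 142 428 64.73
152 144 428 64.34
flange 130 431 66.4
[-12.46561356   3.40615518   7.3499648 ]
```

View pics/fin.png

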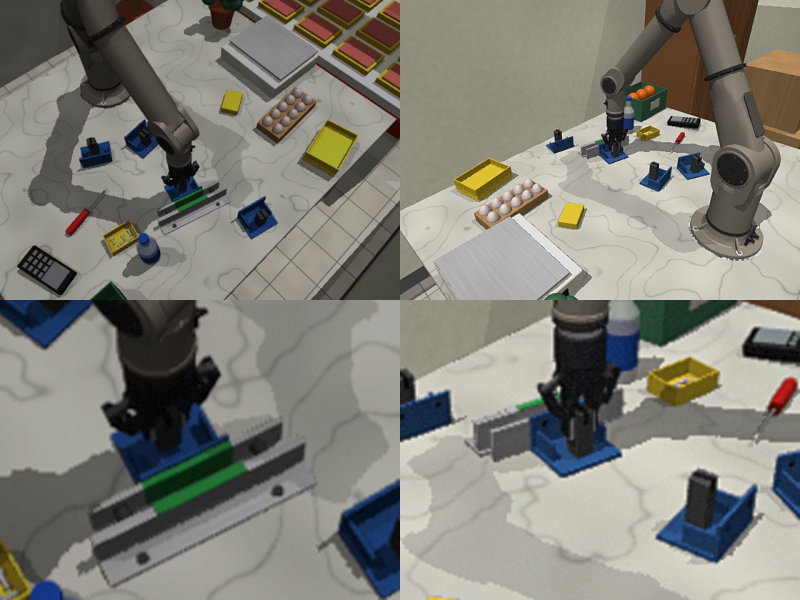

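The final views show the foot flat on the strip and centred on the band, with nothing else moved. The strip is pushed back about 8 mm and the readings are steady, so I'm handing in.

```bash
python3 -c "
from station import bot
print(bot.hand_in())"
```

```text
the job is handed in; nothing more can be done
None
```

The foot is handed in held against the fence at about 10 N: the strip is pushed back 7–9 mm by my measurements, the flange is flat and centred on the green band to about 0.5 mm, and the other items were not touched. In the last few centimetres I raised the hold slightly to ease downward pressure; for one step it carried up to about 3 N of the foot's weight, but I saw no sign of the foot leaving the counter.

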